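# Give the circuit board one full turn on its inspection turntable

## Robot

A 6-joint arm with a two-finger parallel gripper is mounted at the origin on a cart in front of the work surface, level with it; the furniture and walls round the work are solid. World frame = base frame: x ahead of the robot, y to its left, z up, the work surface at z = 0. Lengths are in mm, angles in rad, forces in N, time in s.
With the tool pointing down it reaches from about 350 to 875 mm from the base axis. Payload 4.2 kg.
Tool frame: the origin (TCP) lies at the very end of the fingers, on their centre line; the grasp point (between the pads) lies 19 mm behind it (arm.grasp_offset is the distance from the TCP to the grasp point, in mm); z points along the fingers, y is the direction in which the jaws open and shut (so a half turn about z gives the same grasp; the last joint's range is limited). The gripper opens to 85 mm and grips with 20 to 120 N. Pads are 22 mm wide; open, the fingers measure 114 mm over their backs; the gripper's body (76 mm by 85 mm) begins 54 mm behind the grasp point. The pads swing forward as they close: fully open they stand 13 mm farther back than shut.
Start: joints at [1.477, 0.385, 0.008, 0, -1.194, -0.259], TCP at [215.921, 586.496, 231.312] pointing down, gripper open.
Joint ranges: [-3.14, 3.14], [-1.21, 2.06], [-1.07, 1.41], [-3.16, 2.05], [-2.99, -0.16], [-3.1, 3.1]. Speed limits (rad/s): [2.79, 2.79, 3.14, 3.14, 3.14, 3.14].

## Interface

Orientations are given as a unit quaternion [x, y, z, w].
In Python, from bench import arm gives the robot as it stands.
- The arm moves only by the tool arm_command, never from a script. Its argument "commands" is one flat list of numbers, 4 for each row, row after row: the shift along the tool's x, y, z in m, then the turn about the tool's z in degrees. In form: [tx, ty, tz, roll, tx, ty, tz, roll, ...]. A call has exactly 5 rows; each row shifts and turns the pose as measured when the row begins, along the tool's axes as they then stand; what a row does not reach is not made up. A row lasts 1/10 s, in which the tool goes at most 50 mm and 8.59 degrees, less where a joint would pass 70% of its speed; a pose out of reach is approached as far as the arm can. A call with a gripper value outside its range is refused whole. "jaw" is the opening, from 0 (shut) to 1 (fully open), set as the call begins (left out, the last holds). The fingers move at their own pace and stop on an object; the grip force is fixed at half the most. Time passes only in rows, so rows that do not move let the fingers close, or fill a call up. It gives the time, the measured TCP pose, the force and the opening at its end, in the units of the state.
- arm.read_state(): the state, without advancing time (a new reading comes with each control period).
- arm.get_image(name): name is "scene" or "top" or "wrist"; returns the picture (400x640x3 uint8, red, green, blue); there is no depth.
- arm.camera_info(name): a dict with "camera_matrix" (3x3 intrinsics, pixels), "world_from_camera" (4x4, takes a point from camera to world coordinates). Camera axes: x right, y down, z forward; pixel columns grow to the right and rows downward; lengths in mm; the calibration is good to about 2 mm. A picture is of the moment at which its call begins: read the wrist's pose just before it. camera_info takes no time and is no camera call; for the wrist camera it gives the pose at the moment of the call.
- arm.job_done(): hands the job in, once; it reports no verdict.
Trained networks look in the newest picture that a camera, given by its name, has taken for a name from the list of things; names that differ only in an ending like _2 or _b are one class to them, and where a whole thing is asked for, a point or a joint stands for the part that bears it (a point fixed in the world has none). Each returns a list of dicts, best first, with "confidence" (0 to 1); they miss things now and then, are a little off and sometimes report something else, mostly with a low value. They report only what shows in the picture. A call takes as long as a camera call.
- arm.regions_of(camera, target): "mask" (400x640 bool, what is visible of it).
- arm.place_of(camera, target): "centre" ([x, y, z] in mm, in the coordinates of the camera as it stood for that picture, good to about 4 mm: a listed point, or the origin of a listed thing).
The state is a dict: "clock": time; "joints": joint angles; "joint_vel": joint speeds; "joint_efforts": joint torques, N m; "position": TCP position; "ee_rot": TCP orientation; "contact_force": force on the tool from outside, world axes, zero at the start; "wrist_torque": the same for the moment, N m; "gripper_width": finger opening in mm.
Only numpy, scipy, OpenCV 4.12 (cv2) and the standard library are available. Lean on these libraries where they do the work, as an engineer would, in place of code of your own. Each camera call takes 0.05 s, during which the arm holds its last target.

## Task

Two hand-turned inspection turntables stand on the desk. Take the upright black crank knob of the one that carries the green circuit board and turn it anticlockwise (seen from above) through one full turn, so that the knob comes back to where it started, then let go. Leave the turntable with the blue battery pack as it is.

Things in the scene. Friction and masses are not known exactly. Their poses are not given: they have to be found in the camera images.
- board_handle (a point): Mid-height centre (70 mm above the desk) of the crank knob to be turned: black upright cylinder, 22 mm diameter, 40 mm tall (50 to 90 mm above the desk). It spins freely about its own upright axis, so a gripper holding it may keep its heading. It stands on a steel pin on the turntable that carries the green circuit board, 60 mm from the table's axis.
- board_axis (a point): The upright turning axis of that turntable, at its disc's top, 28 mm above the desk. The knob travels round it on a level circle of 60 mm radius. Grey disc, 150 mm in diameter, on a base fixed to the desk; board and clips on it reach no higher than 45 mm above the desk.
- board_table (a joint): Angle of that turntable in rad, growing anticlockwise seen from above; somewhere between -0.5 and 0.5 at the start, with no stop within a turn and a half either way. Light friction (under 1 N at the knob) keeps it where it is left.
- battery_handle (a point): Centre of the crank knob of the other turntable, identical but carrying a blue battery pack: a bystander to be left as it is. Which turntable stands left and which right changes.

How it is judged (in metres and radians):
On the way:
1. the board's turntable has gone half way round, anticlockwise (value of joint board_table above 2.8 rad and distance of board_handle from where it was at the start of the episode above 0.08 m), for 0.05 s.
At the end, for the whole second after the job is handed in: The turntable with the green circuit board has made one full anticlockwise turn: its knob is within 20 mm of where it started (about 19 degrees) and at rest, and the battery's turntable still stands as it did, its knob within 20 mm of its start (value of joint board_table between 5.2 and 7.4 rad and distance of each of board_handle, battery_handle from where it was at the start of the episode below 0.02 m and velocity of joint board_table between -0.1 and 0.1 rad/s); the robot touches nothing.
It fails at once if the turntable with the blue battery pack is turned (its knob moves more than 20 mm) (distance of battery_handle from where it was at the start of the episode above 0.02 m).
It also fails if it takes over 48 s, if anything falls off the work surface, if the arm or the gripper's body presses on something with over 40 N, if the wrist force passes 120 N, or if a joint passes its speed limit or range.

## Working session

There is one attempt and no reset: what is moved stays moved. The work goes in short steps, Python scripts to look and compute and a tool call to move; the robot and the scene stay as the last step left them, time stands still between calls to the robot, and variables do not carry over. Pictures are saved under pics/ and viewed, and the job is handed in when it is done.

Besides the shell and the picture viewer there is one more tool, called after ">>>" by a JSON object that holds its "api" and its "payload", one argument or row to a line. arm_command: Moves the arm, as the interface text tells. Its arguments: {"type":"object","properties":{"commands":{"type":"array"},"jaw":{"type":"number"}},"required":["commands"]}

```bash
mkdir -p pics; ls
cat > h.py <<'E'
import numpy as np, cv2
from bench import arm
def world(cam,p):
    T=np.array(arm.camera_info(cam)["world_from_camera"]); return T[:3,:3]@np.array(p)+T[:3,3]
def ray(cam,uv,T=None):
    i=arm.camera_info(cam);K=np.array(i["camera_matrix"]);T=np.array(i["world_from_camera"])
    d=T[:3,:3]@np.linalg.inv(K)@np.array([uv[0],uv[1],1.]);return T[:3,3],d/np.linalg.norm(d)
def at_z(cam,uv,z):
    o,d=ray(cam,uv);return o+d*(z-o[2])/d[2]
def tri(rs):
    A=sum(np.eye(3)-np.outer(d,d) for o,d in rs);b=sum((np.eye(3)-np.outer(d,d))@o for o,d in rs);return np.linalg.solve(A,b)
E
python3 - <<'E'
from h import *
np.set_printoptions(precision=1,suppress=True)
s=arm.read_state();print(s["clock"],s["position"],s["ee_rot"])
for c in ("scene","top"):
    im=arm.get_image(c);cv2.imwrite(f"pics/{c}0.png",im[:,:,::-1])
    for t in ("board_handle","board_axis","battery_handle"):
        for r in arm.place_of(c,t)[:2]:print(c,t,r["confidence"],world(c,r["centre"]))
        for r in arm.regions_of(c,t)[:2]:
            m=r["mask"];v,u=np.nonzero(m);print("   mask",r["confidence"],m.sum(),u.min(),u.max(),v.min(),v.max(),u.mean(),v.mean())
print(arm.read_state()["clock"])
E
```

```text
pics
0.0 [215.7 586.  230.2] [ 1.  -0.2 -0.   0. ]
scene board_handle 0.68 [625.5  17.2  71.6]
scene board_axis 0.55 [571.4  45.5  28.4]
   mask 0.75 3683 224 299 192 267 260.8688569101276 236.4433885419495
scene battery_handle 0.67 [ 547.1 -227.5   64. ]
   mask 0.78 1996 320 382 136 175 351.26653306613224 155.34719438877755
top board_handle 0.76 [622.6  20.   69.8]
   mask 0.84 3111 233 295 141 203 264.124718739955 171.78077788492448
top board_axis 0.91 [577.8  50.8  26.3]
   mask 0.93 3191 233 296 140 203 264.5421497963021 171.76120338451895
top battery_handle 0.95 [ 543.4 -229.6   70.8]
   mask 0.61 3121 372 433 143 205 402.5844280679269 173.60140980454983
0.7
```

View pics/scene0.png

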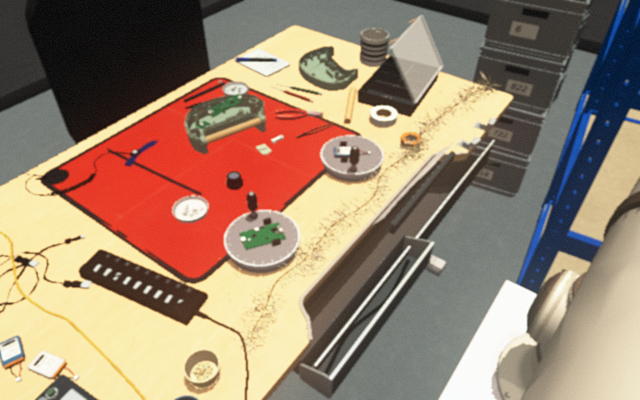

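View pics/top0.png

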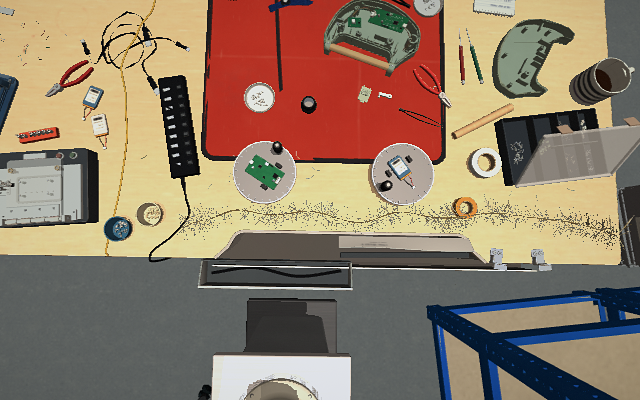

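The scene picture shows the green-board table at about (262,240) with its knob at (252,200). In the top picture the disc is at (265,172) and its knob at (277,147), while the battery table is on the right at (402,174). Next I'll refine both points.

Run:
```python
from h import *
np.set_printoptions(precision=1,suppress=True)
for c,(u0,v0) in (("scene",(252,200)),("top",(277,148))):
    im=cv2.imread(f"pics/{c}0.png");g=im.max(axis=2)
    w=(g<60).astype(np.uint8);w[:,:u0-13]=0;w[:,u0+14:]=0;w[:v0-18]=0;w[v0+18:]=0
    n,l,st,ce=cv2.connectedComponentsWithStats(w);print(c,st[1:],ce[1:])
    k=im[v0-20:v0+20,u0-20:u0+20];cv2.imwrite(f"pics/k_{c}.png",cv2.resize(k,(560,560),interpolation=0))
print("axis at z28",at_z("top",(264.4,172),28),"scene",at_z("scene",(261.5,237),28))
print("knob top z90",at_z("top",(277,146.5),90))
T=arm.camera_info("top")["world_from_camera"];print(np.array(T))
```

```text
scene [[240 182   1   2   2]
 [249 205   1   1   1]
 [254 206   1   1   1]] [[240.  182.5]
 [249.  205. ]
 [254.  206. ]]
top [[273 141  10  14  75]
 [275 163   6   3  12]
 [269 164   3   2   3]] [[277.3 147.9]
 [277.2 164.2]
 [270.  164.7]]
axis at z28 [575.8  49.7  28. ] scene [573.3  52.7  28. ]
knob top z90 [623.1  16.9  90. ]
[[  0.   -1.    0.1 428.9]
 [ -1.   -0.   -0.  -50.1]
 [  0.   -0.1  -1.  924.8]
 [  0.    0.    0.    1. ]]
```

```bash
python3 -c "
import cv2,numpy as np
cv2.imwrite('pics/kk.png',np.hstack([cv2.resize(cv2.imread('pics/k_%s.png'%c),(400,400),interpolation=0) for c in('scene','top')]))"
```

```text
(no output)
```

View pics/kk.png

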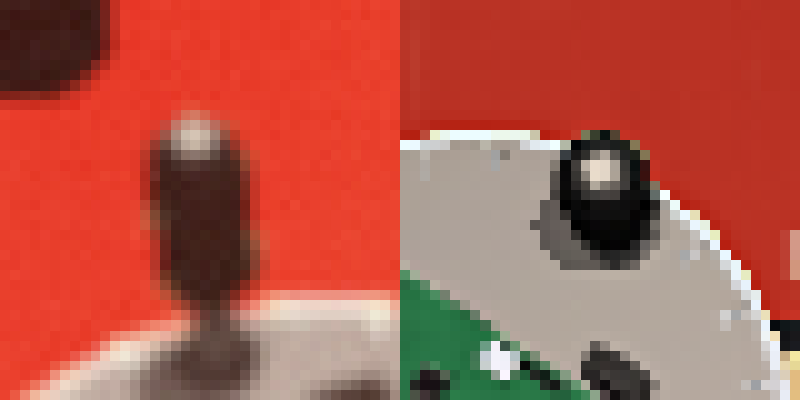

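Run:
```python
from h import *
np.set_printoptions(precision=2,suppress=True)
print("tri",tri([ray("scene",(252.4,200.8)),ray("top",(277.6,147))]))
print("axis tri",tri([ray("scene",(261.5,236.5)),ray("top",(264.4,171.8))]))
print(at_z("top",(277.6,147),70),at_z("scene",(252.4,200.8),70))
s=arm.read_state();print(s["position"],s["ee_rot"],s["joints"],s["gripper_width"])
from scipy.spatial.transform import Rotation as R
print(R.from_quat(s["ee_rot"]).as_matrix())
```

```text
tri [625.93  16.62  69.36]
axis tri [576.45  49.89  25.01]
[626.65  17.13  70.  ] [624.43  16.73  70.  ]
[215.9  586.5  231.35] [ 0.98 -0.18 -0.   -0.  ] [ 1.48  0.38  0.01 -0.   -1.19 -0.26] 85.33270035597494
[[ 0.94 -0.35 -0.  ]
 [-0.35 -0.94  0.  ]
 [-0.   -0.   -1.  ]]
```

The knob is at about (625.5, 17, 70) and the axis at (576, 50), 59.5 mm apart against 60 given, so the two agree. I'll move over now.

>>> {"api": "arm_command", "payload": {
  "commands": [0.041,0.028,0,-4.2,0.039,0.031,0,-4.2,0.037,0.033,0,-4.2,0.035,0.036,0,-4.2,0.032,0.038,0,-4.2],
  "jaw": 1
}}

```text
clock: 1.2
position: [363.8, 387.4, 230.3]
ee_rot: [1.0, 0.019, 0.001, -0.001]
contact_force: [0.8, 0.8, 0.1]
gripper_width: 85.3
```

```bash
cat > d.py <<'E'
import sys
from h import *
from scipy.spatial.transform import Rotation as R
np.set_printoptions(precision=1,suppress=True)
s=arm.read_state();M=R.from_quat(s["ee_rot"]).as_matrix();p=np.array(s["position"])
print(s["clock"],p,"yaw",np.degrees(np.arctan2(M[1,0],M[0,0])),"down",M[:,2]*100,"F",np.array(s["contact_force"]),"w",s["gripper_width"],"j",np.array(s["joints"]))
t=np.array([float(a) for a in sys.argv[1:4]]);print("tool delta mm",M.T@(t-p))
E
python3 d.py 625.5 17 180
```

```text
1.2 [363.8 387.4 230.3] yaw 2.223662482057707 down [   0.1    0.2 -100. ] F [0.8 0.8 0.1] w 85.3212312700193 j [ 1.1  0.2 -0.2  0.  -1.1  0.5]
tool delta mm [247.1 380.4  50. ]
```

>>> {"api": "arm_command", "payload": {
  "commands": [0.027,0.042,0.002,0.5,0.027,0.042,0.002,0.5,0.027,0.042,0.002,0.5,0.027,0.042,0.002,0.5,0.027,0.042,0.002,0.2]
}}

```text
clock: 1.7
position: [503.2, 179.9, 222.4]
ee_rot: [1.0, 0.001, 0.003, -0.003]
contact_force: [1.2, 0.3, 0.2]
gripper_width: 85.0
```

```bash
python3 d.py 625.5 17 180
```

```text
1.7 [503.2 179.9 222.4] yaw 0.1569301462177049 down [   0.6    0.5 -100. ] F [1.2 0.3 0.2] w 84.97961409365345 j [ 0.6  0.2 -0.2 -0.  -1.1  0.9]
tool delta mm [121.6 163.5  42.2]
```

>>> {"api": "arm_command", "payload": {
  "commands": [0.029,0.04,0.01,0,0.029,0.04,0.01,0,0.029,0.038,0.01,0,0.02,0.026,0.008,0,0.008,0.012,0.003,0]
}}

```text
clock: 2.2
position: [621.8, 18.3, 182.3]
ee_rot: [1.0, -0.001, 0.005, -0.003]
contact_force: [-0.1, -0.7, 0.4]
gripper_width: 85.4
```

```bash
python3 d.py 625.5 17 180
```

```text
2.2 [621.8  18.3 182.3] yaw -0.09808303416495721 down [   1.     0.7 -100. ] F [-0.1 -0.7  0.4] w 85.37521029247857 j [ 0.3  0.4 -0.1 -0.  -1.1  1.3]
tool delta mm [3.7 1.3 2.3]
```

>>> {"api": "arm_command", "payload": {
  "commands": [0.004,0.001,0.01,0,0,0,0.01,0,0,0,0.005,0,0,0,0,0,0,0,0,0]
}}

```text
clock: 2.7
position: [624.8, 19.5, 154.8]
ee_rot: [1.0, -0.0, 0.004, -0.004]
contact_force: [-0.6, 0.2, 0.3]
gripper_width: 85.4
```

```bash
python3 d.py 625.5 17 54
python3 - <<'E'
from h import *
np.set_printoptions(precision=1,suppress=True)
im=arm.get_image("wrist");i=arm.camera_info("wrist");K=np.array(i["camera_matrix"]);T=np.array(i["world_from_camera"])
v=im[:,:,::-1].copy()
for P in ([625.5,17,70],[576,50,28],[625.5,17,90]):
    q=K@(np.linalg.inv(T)@np.array(P+[1.]))[:3];q=q[:2]/q[2];print(P,q);cv2.circle(v,tuple(int(a) for a in q),3,(0,0,255),-1)
cv2.imwrite("pics/w1.png",v)
for r in arm.place_of("wrist","board_handle")[:2]:print(r["confidence"],world("wrist",r["centre"]))
for r in arm.place_of("wrist","board_axis")[:2]:print(r["confidence"],world("wrist",r["centre"]))
E
```

```text
2.7 [624.8  19.5 154.8] yaw -0.011947492705262014 down [   0.8    0.7 -100. ] F [-0.6  0.2  0.3] w 85.44509620942404 j [ 0.3  0.4 -0.1 -0.  -1.   1.3]
tool delta mm [ -0.1   3.3 100.7]
[625.5, 17, 70] [321.5 206.2]
[576, 50, 28] [289.8 237.2]
[625.5, 17, 90] [321.7 214.5]
0.92 [575.7  50.7  30.1]
```

View pics/w1.png

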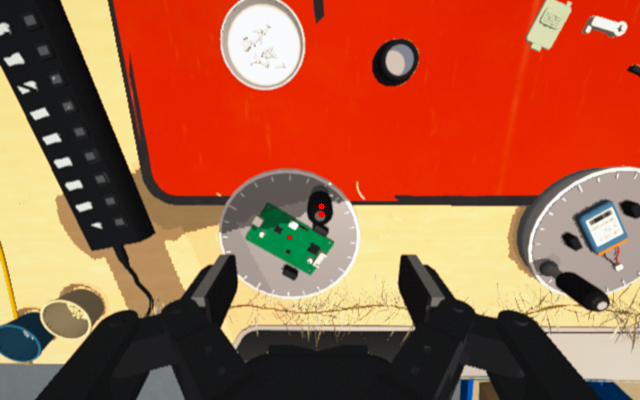

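The wrist picture puts the knob at about (320,208), and my projected point falls on it at (321,206). The axis point falls on the board's centre. I'll go down with the jaws open.

>>> {"api": "arm_command", "payload": {
  "commands": [0,0.003,0.02,0,0,0.001,0.025,0,0,0,0.025,0,0,0,0.02,0,0,0,0.01,0]
}}

```text
clock: 3.35
position: [630.3, 18.0, 58.5]
ee_rot: [1.0, 0.001, 0.011, -0.005]
contact_force: [-1.1, -0.5, -0.4]
gripper_width: 85.2
```

```bash
python3 d.py 625.5 17 54
```

```text
3.35 [630.3  18.   58.5] yaw 0.11581116782524153 down [   2.3    1.  -100. ] F [-1.1 -0.5 -0.4] w 85.1609892454862 j [ 0.3  0.5 -0.2 -0.  -0.8  1.3]
tool delta mm [-4.9  1.   4.4]
```

>>> {"api": "arm_command", "payload": {
  "commands": [-0.003,0.001,0.003,0,-0.002,0,0.001,0,0,0,0,0,0,0,0,0,0,0,0,0]
}}

```text
clock: 3.85
position: [626.4, 17.6, 56.8]
ee_rot: [1.0, 0.002, 0.013, -0.005]
contact_force: [0.3, 0.2, 0.4]
gripper_width: 85.6
```

>>> {"api": "arm_command", "payload": {
  "commands": [0,0,0,0,0,0,0,0,0,0,0,0,0,0,0,0,0,0,0,0],
  "jaw": 0
}}

```text
clock: 4.35
position: [627.3, 17.8, 58.6]
ee_rot: [1.0, 0.002, 0.015, -0.006]
contact_force: [-0.6, -0.6, 0.7]
gripper_width: 20.1
```

```bash
python3 d.py 625.5 17 54
```

```text
4.35 [627.3  17.8  58.6] yaw 0.19115912805715446 down [   2.9    1.1 -100. ] F [-0.6 -0.6  0.7] w 20.052023509493775 j [ 0.3  0.5 -0.2 -0.  -0.8  1.3]
tool delta mm [-2.   0.9  4.6]
```

```bash
cat > plan.py <<'E'
import sys
from h import *
from scipy.spatial.transform import Rotation as R
np.set_printoptions(precision=1,suppress=True)
step=float(sys.argv[1]);C=np.array([576.,50.])
s=arm.read_state();M=R.from_quat(s["ee_rot"]).as_matrix();p=np.array(s["position"])
g=p-19*M[:,2];r=g[:2]-C;a=np.arctan2(r[1],r[0])
print(s["clock"],"grasp",g,"r",np.hypot(*r),"ang",np.degrees(a),"yaw",np.degrees(np.arctan2(M[1,0],M[0,0])),"down",M[:,2]*100,"F",np.array(s["contact_force"]),"w",s["gripper_width"])
out=[];cur=g.copy()
for k in range(5):
    a+=np.radians(step);n=np.array([*(C+59.7*np.array([np.cos(a),np.sin(a)])),74.])
    n[2]=max(min(n[2],cur[2]+1),cur[2]-1)
    out.append((M.T@(n-cur)/1000).round(4).tolist()+[0]);cur=n
print(out)
E
python3 plan.py 5
```

```text
4.35 grasp [626.8  17.6  77.6] r 60.22684583057479 ang -32.55295430888213 yaw 0.19115912805715446 down [   2.9    1.1 -100. ] F [-0.6 -0.6  0.7] w 20.052023509493775
[[0.0021, -0.0048, 0.0011, 0], [0.0022, -0.0047, 0.0011, 0], [0.0018, -0.0049, 0.0011, 0], [0.0014, -0.005, 0.0007, 0], [0.0009, -0.0051, 0.0001, 0]]
```

>>> {"api": "arm_command", "payload": {
  "commands": [0.002,-0.005,0.001,0,0.002,-0.005,0.001,0,0.002,-0.005,0.001,0,0.001,-0.005,0.001,0,0.001,-0.005,0,0]
}}

```text
clock: 4.85
position: [636.8, 44.0, 58.7]
ee_rot: [1.0, 0.002, 0.016, -0.005]
contact_force: [-0.8, -1.2, -0.1]
gripper_width: 19.8
```

```bash
python3 plan.py 10
```

```text
4.85 grasp [636.2  43.9  77.7] r 60.50838105457131 ang -5.829983121491979 yaw 0.25152511370703984 down [  3.1   1.  -99.9] F [-0.8 -1.2 -0.1] w 19.768734384110797
[[-0.0006, -0.0105, 0.0011, 0], [-0.0016, -0.0103, 0.001, 0], [-0.0034, -0.0098, 0.001, 0], [-0.0051, -0.0091, 0.0006, 0], [-0.0065, -0.0081, -0.0001, 0]]
```

```bash
python3 -c "
from h import *
a=arm.get_image('top');b=arm.get_image('scene')
cv2.imwrite('pics/t2.png',np.hstack([cv2.resize(a[110:230,200:320,::-1],(400,400)),cv2.resize(b[160:280,200:320,::-1],(400,400))]))"
```

```text
(no output)
```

View pics/t2.png

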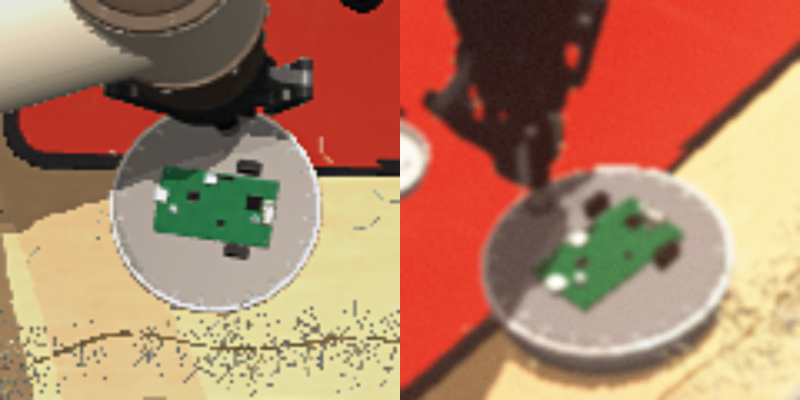

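The board has turned with the gripper: its long edge, slanted before, is now nearly level in the top view. The knob is held, so I'll keep turning.

>>> {"api": "arm_command", "payload": {
  "commands": [0,-0.01,0.001,0,-0.002,-0.01,0.001,0,-0.003,-0.01,0.001,0,-0.005,-0.009,0.001,0,-0.006,-0.008,0.001,0]
}}

```text
clock: 5.45
position: [621.9, 91.0, 58.6]
ee_rot: [1.0, 0.003, 0.017, -0.003]
contact_force: [-3.7, -3.7, 9.4]
gripper_width: 19.8
```

```bash
python3 plan.py 10
```

```text
5.45 grasp [621.3  90.8  77.6] r 60.95991948577254 ang 42.072984254315486 yaw 0.3193944927898236 down [  3.3   0.6 -99.9] F [-3.7 -3.7  9.4] w 19.756145517021615
[[-0.0085, -0.0063, 0.0008, 0], [-0.0087, -0.0057, 0.0007, 0], [-0.0096, -0.0041, 0.0007, 0], [-0.0101, -0.0024, 0.0002, 0], [-0.0104, -0.0006, -0.0003, 0]]
```

>>> {"api": "arm_command", "payload": {
  "commands": [-0.008,-0.006,0,0,-0.009,-0.006,0,0,-0.01,-0.004,0,0,-0.01,-0.002,0,0,-0.01,-0.001,0,0]
}}

```text
clock: 5.95
position: [574.2, 110.9, 58.6]
ee_rot: [1.0, 0.004, 0.019, -0.002]
contact_force: [1.5, -7.6, 6.5]
gripper_width: 19.9
```

```bash
python3 plan.py 10
```

```text
5.95 grasp [573.4 110.8  77.6] r 60.86573290781464 ang 92.4065407718114 yaw 0.4036059036440195 down [  3.8   0.5 -99.9] F [ 1.5 -7.6  6.5] w 19.94872221159291
[[-0.0103, 0.0024, 0.0006, 0], [-0.01, 0.003, 0.0006, 0], [-0.0093, 0.0047, 0.0006, 0], [-0.0083, 0.0063, 0.0002, 0], [-0.0071, 0.0076, -0.0003, 0]]
```

>>> {"api": "arm_command", "payload": {
  "commands": [-0.01,0.002,0,0,-0.01,0.003,0,0,-0.009,0.005,0,0,-0.008,0.006,0,0,-0.007,0.007,0,0]
}}

```text
clock: 6.45
position: [530.0, 88.0, 58.6]
ee_rot: [1.0, 0.005, 0.024, -0.004]
contact_force: [5.7, -3.3, 2.9]
gripper_width: 20.2
```

```bash
python3 plan.py 10
```

```text
6.45 grasp [529.1  87.8  77.6] r 60.266463322497366 ang 141.12087787121501 yaw 0.5661067632180611 down [  4.7   0.8 -99.9] F [ 5.7 -3.3  2.9] w 20.23924946221491
[[-0.0055, 0.0089, 0.0007, 0], [-0.0043, 0.0095, 0.0007, 0], [-0.0026, 0.0101, 0.0008, 0], [-0.0008, 0.0104, 0.0005, 0], [0.001, 0.0104, -0.0, 0]]
```

>>> {"api": "arm_command", "payload": {
  "commands": [-0.006,0.009,0,0,-0.005,0.009,0,0,-0.003,0.01,0,0,-0.001,0.01,0,0,0.001,0.01,0,0]
}}

```text
clock: 6.95
position: [518.5, 38.4, 58.7]
ee_rot: [1.0, 0.006, 0.028, -0.006]
contact_force: [4.3, 2.6, 2.2]
gripper_width: 19.8
```

```bash
python3 plan.py 10
```

```text
6.95 grasp [517.5  38.2  77.6] r 59.72529683714627 ang -168.58571137224365 yaw 0.6403751669869827 down [  5.6   1.2 -99.8] F [4.3 2.6 2.2] w 19.8103057284356
[[0.0028, 0.01, 0.001, 0], [0.0045, 0.0094, 0.0011, 0], [0.006, 0.0085, 0.0012, 0], [0.0074, 0.0073, 0.001, 0], [0.0086, 0.0059, 0.0004, 0]]
```

>>> {"api": "arm_command", "payload": {
  "commands": [0.002,0.01,0,0,0.004,0.009,0,0,0.006,0.008,0,0,0.007,0.007,0,0,0.009,0.006,0,0]
}}

```text
clock: 7.45
position: [549.4, -2.5, 58.7]
ee_rot: [1.0, 0.005, 0.029, -0.008]
contact_force: [3.4, 8.6, 0.4]
gripper_width: 19.9
```

```bash
python3 plan.py 10
```

```text
7.45 grasp [548.3  -2.9  77.7] r 59.677666161546306 ang -117.64897251478529 yaw 0.527353232185838 down [  5.9   1.7 -99.8] F [3.4 8.6 0.4] w 19.890949905028062
[[0.0095, 0.0041, 0.0015, 0], [0.0101, 0.0024, 0.0016, 0], [0.0103, 0.0006, 0.0016, 0], [0.0103, -0.0012, 0.0013, 0], [0.0099, -0.003, 0.0006, 0]]
```

>>> {"api": "arm_command", "payload": {
  "commands": [0.009,0.004,0.001,0,0.01,0.002,0.001,0,0.01,0.001,0.001,0,0.01,-0.001,0,0,0.01,-0.003,0,0]
}}

```text
clock: 7.95
position: [596.5, -6.2, 58.6]
ee_rot: [1.0, 0.004, 0.023, -0.009]
contact_force: [-1.4, 1.3, 5.7]
gripper_width: 20.0
```

```bash
python3 plan.py 7; python3 d.py 627 17.8 58.6
```

```text
7.95 grasp [595.6  -6.5  77.6] r 59.80550906925122 ang -70.88275473733688 yaw 0.38977433382670523 down [  4.6   1.8 -99.9] F [-1.4  1.3  5.7] w 20.046615630538795
[[0.0067, -0.0028, 0.0014, 0], [0.0063, -0.0035, 0.0014, 0], [0.0058, -0.0043, 0.0013, 0], [0.0053, -0.005, 0.0009, 0], [0.0047, -0.0056, 0.0003, 0]]
7.95 [596.5  -6.2  58.6] yaw 0.38977433382670523 down [  4.6   1.8 -99.9] F [-1.4  1.3  5.7] w 20.046615630538795 j [ 0.3  0.5 -0.3 -0.  -0.7  1.3]
tool delta mm [ 30.7 -23.7   1.9]
```

>>> {"api": "arm_command", "payload": {
  "commands": [0.007,-0.003,0,0,0.0065,-0.0035,0,0,0.006,-0.0045,0,0,0.0055,-0.005,0,0,0.004,-0.005,0,0]
}}

```text
clock: 8.45
position: [620.3, 9.2, 58.6]
ee_rot: [1.0, 0.003, 0.013, -0.006]
contact_force: [1.3, -3.1, 3.7]
gripper_width: 19.9
```

```bash
python3 plan.py 1; python3 d.py 627 17.8 58.6
```

```text
8.45 grasp [619.8   9.   77.6] r 60.02101770039457 ang -43.137981459287495 yaw 0.28208125682000923 down [   2.6    1.1 -100. ] F [ 1.3 -3.1  3.7] w 19.87198742950477
[[0.0005, -0.001, 0.001, 0], [0.0007, -0.0008, 0.001, 0], [0.0007, -0.0008, 0.001, 0], [0.0007, -0.0008, 0.0006, 0], [0.0007, -0.0008, 0.0, 0]]
8.45 [620.3   9.2  58.6] yaw 0.28208125682000923 down [   2.6    1.1 -100. ] F [ 1.3 -3.1  3.7] w 19.87198742950477 j [ 0.3  0.5 -0.2 -0.  -0.8  1.3]
tool delta mm [ 6.8 -8.6  0.3]
```

>>> {"api": "arm_command", "payload": {
  "commands": [0.003,-0.0035,0,0,0.0025,-0.003,0,0,0.001,-0.002,0,0,0,0,0,0,0,0,0,0]
}}

```text
clock: 8.95
position: [625.6, 15.4, 58.6]
ee_rot: [1.0, 0.002, 0.01, -0.005]
contact_force: [0.9, -0.2, 3.7]
gripper_width: 19.7
```

```bash
python3 d.py 627 17.8 58.6
```

```text
8.95 [625.6  15.4  58.6] yaw 0.18195701337542494 down [   2.     0.9 -100. ] F [ 0.9 -0.2  3.7] w 19.74887783345483 j [ 0.3  0.5 -0.2 -0.  -0.8  1.3]
tool delta mm [ 1.4 -2.4  0. ]
```

>>> {"api": "arm_command", "payload": {
  "commands": [0,0,0,0,0,0,0,0,0,0,0,0,0,0,0,0,0,0,0,0],
  "jaw": 1
}}

```text
clock: 9.45
position: [619.5, 14.3, 53.5]
ee_rot: [1.0, 0.0, 0.003, -0.004]
contact_force: [-0.7, -0.4, -0.2]
gripper_width: 85.6
```

>>> {"api": "arm_command", "payload": {
  "commands": [0,0,-0.005,0,0,0,-0.015,0,0,0,-0.025,0,0,0,-0.03,0,0,0,-0.03,0]
}}

```text
clock: 9.95
position: [615.3, 12.8, 156.9]
ee_rot: [1.0, -0.0, -0.004, -0.003]
contact_force: [0.8, 0.6, -0.9]
gripper_width: 85.2
```

>>> {"api": "arm_command", "payload": {
  "commands": [0,0.02,-0.03,0,-0.02,-0.04,-0.03,0,-0.03,-0.04,-0.02,0,-0.03,-0.04,0,0,-0.03,-0.04,0,0]
}}

```text
clock: 10.45
position: [511.6, 146.5, 244.8]
ee_rot: [1.0, -0.006, 0.003, -0.005]
contact_force: [0.5, 0.2, 0.0]
gripper_width: 85.1
```

>>> {"api": "arm_command", "payload": {
  "commands": [-0.02,-0.045,0,0,-0.02,-0.045,0,0,-0.02,-0.045,0,0,0,0,0,0,0,0,0,0]
}}

```text
clock: 10.95
position: [447.2, 289.0, 250.6]
ee_rot: [1.0, -0.002, 0.005, -0.008]
contact_force: [-0.8, -0.1, -0.2]
gripper_width: 85.2
```

Run:
```python
from h import *
np.set_printoptions(precision=1,suppress=True)
s=arm.read_state();print(s["clock"],s["position"],s["contact_force"],s["gripper_width"],np.abs(s["joint_vel"]).max())
for c in ("scene","top"):
    im=arm.get_image(c);cv2.imwrite(f"pics/{c}9.png",im[:,:,::-1])
    for t in ("board_handle","battery_handle"):
        for r in arm.place_of(c,t)[:1]:print(c,t,r["confidence"],world(c,r["centre"]))
a=cv2.imread("pics/top0.png")[120:220,220:445];b=cv2.imread("pics/top9.png")[120:220,220:445]
cv2.imwrite("pics/cmp.png",cv2.resize(np.vstack([a,b]),(675,600)))
```

```text
10.95 [447.2 289.  250.6] [-0.8 -0.1 -0.2] 85.17399287458123 0.04091646114647617
scene board_handle 0.94 [624.6  12.4  74.8]
scene battery_handle 0.89 [ 544.8 -230.4   67. ]
top board_handle 0.55 [624.5  14.8  67.7]
```

View pics/cmp.png

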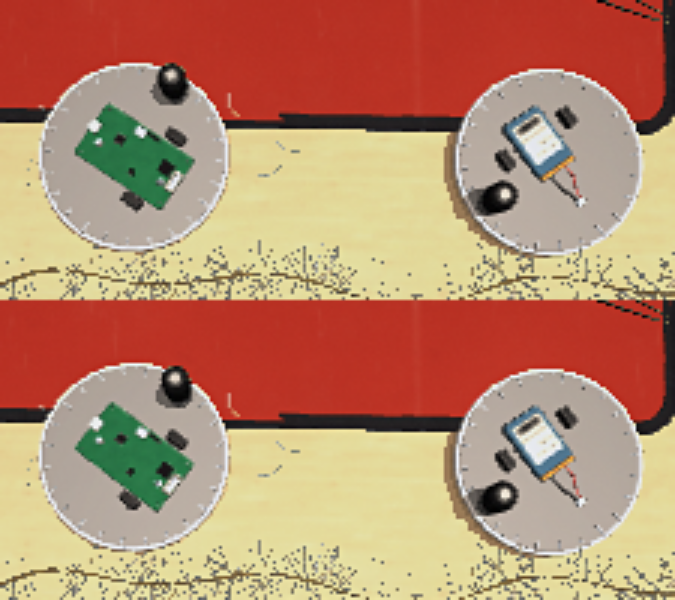

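The picture shows the knob back within about 3 mm of its start: (172,82) before and (175,384-300) after, at 3x scale. The battery table hasn't changed, and the arm is clear.

```bash
python3 -c "
from bench import arm
print(arm.job_done())"
```

```text
the job is handed in; nothing more can be done
None
```

I gripped the knob of the green-board turntable and turned it one full turn anticlockwise. I then let go, moved the arm clear and handed the job in at about 11 s of the 48 s allowed; it reports no verdict.

- **Turning:** The gripper stayed closed on the knob the whole way (19.7–20.2 mm opening). It followed a circle of about 60 mm radius, and each time I read the wrist force it was under about 11 N.
- **Knob position:** The before and after top pictures put the knob about 3 mm from where it started. The networks read (624.5, 14.8) and (624.6, 12.4) at the end, against my starting measurement of (625.5, 17), so 2–5 mm off.
- **Battery turntable:** It looks unchanged in the pictures. The scene camera's network agrees within its error, but the top camera's network did not report the battery knob in the last picture.
- **Rest and contact:** The arm was clear of everything with no contact force. I did not measure directly that the turntable was at rest after release.
- **Deviations:** The gripper opening read about 2 mm under the stated 22 mm knob. The tool tilted up to about 3.5° during the turn, with no visible effect.

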